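Stand the prosthetic foot up and hold the temperature probe square on its marked spot

ROBOT

A 7-joint arm with a two-finger parallel gripper is mounted at the origin on the work surface. World frame = base frame: x ahead of the robot, y to its left, z up, the work surface at z = 0. Lengths are in mm, angles in rad, forces in N, time in s.
With the tool pointing down it reaches from about 400 to 875 mm from the base axis. Payload 4.4 kg.
Tool frame: the origin (TCP) lies at the very end of the fingers, on their centre line; the grasp point (between the pads) lies 19 mm behind it; z points along the fingers, y is the line along which they close (so a half turn about z gives the same grasp; the last joint's range is limited). The gripper opens to 85 mm and grips with 20 to 120 N. Pads are 22 mm wide; open, the fingers measure 114 mm over their backs; the gripper's body (76 mm by 85 mm) begins 54 mm behind the grasp point. The pads swing forward as they close: fully open they stand 13 mm farther back than shut.
Start: joints at [-1.289, 0.628, 0.038, 1.517, -0.027, 0.996, -0.02], TCP at [221.517, 611.104, 231.313] pointing down, gripper open.
Joint ranges: [-3.06, 3.06], [-0.37, 2.12], [-1.25, 1.32], [0.18, 2.47], [-1.1, 4.24], [0.23, 1.98], [-2.94, 2.94]. Speed limits (rad/s): [2.57, 2.57, 3.14, 3.14, 3.14, 3.14, 3.14].

INTERFACE

Orientations are given as [roll, pitch, yaw] about the fixed x, y, z axes, in that order (R = Rz(yaw) Ry(pitch) Rx(roll)).
In Python, from cell import monitor, viewer, workorder gives the robot as it stands.
- The arm moves only by the tool arm_command, never from a script. Its argument "series" is one flat list of numbers, 5 for each row, row after row: the opening in per cent of the stroke, from 0 (shut) to 100 (fully open), then the shift along the tool's x, y, z in cm, then the turn about the tool's z in degrees. In form: [claw, x, y, z, roll, claw, x, y, z, roll, ...]. A call has exactly 5 rows; each row is the pose to reach, as a shift and turn from the pose commanded when the call began, along the tool's axes at that moment; what a row does not reach only later rows make up. A row lasts 1/12 s, in which the tool goes at most 41.7 mm and 7.16 degrees, less where a joint would pass 70% of its speed; a pose out of reach is approached as far as the arm can. A call with a gripper value outside its range is refused whole. The fingers move at their own pace and stop on an object; the grip force is fixed at half the most. Time passes only in rows, so rows that repeat a pose let the fingers close, or fill a call up. It gives the time, the measured TCP pose, the force, the opening and the grip force at its end, in the units of the state.
- monitor.read_state(): the state, without advancing time (a new reading comes with each control period).
- viewer.get_image(name): name is "side" or "top" or "wrist"; returns (picture, depth): 420x560x3 uint8, red, green, blue; 420x560 float32, mm along the optical axis (not along the pixel's ray), 0 where there is no reading.
- viewer.camera_model(name): a dict with "mtx" (3x3 intrinsics, pixels), "R" (3x3) and "t" (3): a world point X has camera coordinates R X + t. Camera axes: x right, y down, z forward; pixel columns grow to the right and rows downward; lengths in mm; the calibration is good to about 2 mm. The wrist camera is an equidistant fisheye: a pixel r from the principal point sees the ray r / f radians off the axis. A picture is of the moment at which its call begins: read the wrist's pose just before it. camera_model takes no time and is no camera call; for the wrist camera it gives the pose at the moment of the call.
- workorder.finish_job(): hands the job in; it is judged then, once.
The state is a dict: "clock": time; "qpos": joint angles; "qd": joint speeds; "tau": joint torques, N m; "eef_pos": TCP position; "tool_rot": TCP orientation; "force": force on the tool from outside, world axes, zero at the start; "torque": the same for the moment, N m; "width": finger opening in mm; "gripper_force": force on a finger pad.
Only numpy, scipy, OpenCV 4.12 (cv2) and the standard library are available. Lean on these libraries where they do the work, as an engineer would, in place of code of your own. Each camera call takes 0.05 s, during which the arm holds its last target. There are 200 camera calls.

TASK

The child-size prosthetic ankle-foot has been knocked over onto its side: stand it upright on its sole and let go of it, then take the white temperature probe out of its stand and hold the probe's sprung copper tip on the orange dot on the sloping instep cover, square to that surface and pressed lightly, so that the sprung tip is about half way in. Finish while still holding the probe there, with the foot standing on its own. Do not push the flask, the jar or the mouse out of their places, and never press the probe hard.

Things in the scene. Friction and masses are not known exactly. Their poses are not given: they have to be found in the camera images.
- leg: prosthetic ankle-foot, 0.45 kg: beige foot 180 mm long, 60 wide; grey ankle housing 60 wide up to 102 mm above the sole; collar (radius 21) to 130 mm; bare 30 mm aluminium tube to 205 mm. Origin on the sole under the tube; x to the toe (toe +135, heel -45 mm), y left, z up the tube. Starts on its left (+y) side, origin 30 mm above the table, tube level; to stand on its flat sole (origin at z 0)
- leg_tube (a point): middle of the bare tube of the ankle-foot, on its axis, 168 mm above the sole, where it can be grasped (30 mm across; bare from 130 to 205 mm above the sole); axes as leg
- leg_dot (a point): centre of the orange sticker (18 mm diameter) on the flat instep cover, 51 mm toe-wards of the tube's axis, 82 mm above the sole. Its z axis is the outward surface normal: with the foot upright it points up, leaning 0.6 rad (34 degrees) from vertical towards the toe; its y is the foot's y. The cover is flat 20 mm to either side and 35 mm up and down the slope
- probe: temperature probe, 0.1 kg, 144 mm long. Origin: middle of the black collar's underside; z from the tip up the handle. White handle (24 mm diameter) 8 to 80 mm above the origin; collar (34 mm) 0 to 8 mm; steel shaft (8 mm) below; face of the sprung copper tip (10 mm) 64 mm below the origin. Starts upright, collar resting on the stand, shaft and tip hanging free in its 15 mm hole
- probe_grip (a point): centre of the white handle of the probe, on its axis, 43 mm above the collar's underside, 107 mm from the face of the free tip; axes as probe
- tip_face (a point): centre of the face of the sprung copper tip; axes as probe
- probe_tip (a joint): how far the sprung tip is pushed into the shaft: 0 free, 0.010 m fully in; it takes 0.8 N to start it, 2.3 N half way and 3.8 N fully in, then it is rigid
- stand: the black probe stand, fixed to the table: a block 66 mm square and 78 mm high with a 15 mm hole down its middle, on a foot 100 by 86 mm; origin at the centre of its underside, z up
- flask: bystander: dark steel drinking flask standing upright, 66 mm diameter, 223 mm high with its carrying loop; origin at the centre of its underside
- jar: bystander: small jar with a yellow cap, 60 mm diameter, 75 mm high; origin at the centre of its underside
- mouse: bystander: black computer mouse, 112 by 62 by 37 mm; origin at the centre of its underside
There are look-alikes about, which are no part of the job. Leave any blue or turquoise look-alike of the stand alone.

How it is judged (in metres and radians):
On the way, in this order (a step that is already met when the one before it is completed fails the run):
1. the foot stands upright on its sole, let go and still (angle between leg's own z axis and vertical below 0.06 rad and height (world z) of leg below 0.004 m and contact force between each of the arm, the fingers and leg below 0.05 N and linear speed of leg below 0.02 m/s), for 0.3 s.
2. the probe is in the fingers, clear above its stand (contact force between the fingers and probe above 0.5 N and contact force between probe and stand below 0.05 N and height (world z) of tip_face above 0.08 m), for 0.1 s.
At the end, for the whole second after the job is handed in: The foot stands on its sole within 0.06 rad, untouched by the robot; the fingers hold the probe, clear of its stand, tip centre within 9 mm of the dot's centre, within 0.2 rad of square, tip pushed in 1.5 to 9.2 mm with 0.8 to 5 N; all steady for the last second (all of step 1 and distance between tip_face and leg_dot below 0.009 m and angle between the z axis of probe and the z axis of leg_dot, either way round below 0.2 rad and contact force between probe and leg between 0.8 and 5 N and value of joint probe_tip between 0.0015 and 0.0092 m and contact force between the fingers and probe above 0.5 N and contact force between probe and stand below 0.05 N and linear speed of probe below 0.02 m/s); the arm keeps its last pose, push and grip.
It fails at once if the probe is pressed hard on the foot (over 15 N) (contact force between probe and leg above 15 N).
It fails at once if the flask is pushed more than 30 mm or tipped (distance of flask from where it was at the start of the episode above 0.03 m or angle between flask's own z axis and vertical above 0.3 rad).
It fails at once if the jar is pushed more than 30 mm or tipped (distance of jar from where it was at the start of the episode above 0.03 m or angle between jar's own z axis and vertical above 0.3 rad).
It fails at once if the mouse is pushed more than 30 mm (distance of mouse from where it was at the start of the episode above 0.03 m).
It also fails if it takes over 64 s, if anything falls off the work surface, if the arm or the gripper's body presses on something with over 40 N, if the wrist force passes 120 N, or if a joint passes its speed limit or range.

## Working session

There is one attempt and no reset: what is moved stays moved. The work goes in short steps, Python scripts to look and compute and a tool call to move; the robot and the scene stay as the last step left them, time stands still between calls to the robot, and variables do not carry over. Pictures are saved under pics/ and viewed, at most 10 in all, crops included, and the job is handed in when it is done.

Besides the shell and the picture viewer there is one more tool, called after ">>>" as name(argument=value, ...) on one line, values as JSON. arm_command: Moves the arm, as the interface text tells. Its arguments: {"type":"object","properties":{"series":{"type":"array","items":{"type":"number"}}},"required":["series"]}

```bash
mkdir -p pics; ls
cat > h.py <<'E'
import numpy as np, cv2
from cell import monitor, viewer, workorder
from scipy.spatial.transform import Rotation as Ro
def grab(n):
    m=viewer.camera_model(n); p,d=viewer.get_image(n); np.savez(f'pics/{n}.npz',p=p,d=d,K=m['mtx'],R=m['R'],t=m['t']); return p,d,m
def world(n,u,v,w=1):
    z=np.load(f'pics/{n}.npz'); d=z['d'][v-w:v+w+1,u-w:u+w+1]; d=np.median(d[d>0])
    K=z['K']; c=np.array([(u-K[0,2])/K[0,0],(v-K[1,2])/K[1,1],1])
    if n=='wrist':
        r=np.hypot(c[0],c[1]); c[:2]*=np.tan(r)/max(r,1e-9)
    return np.array(z['R']).T@(c*d-np.array(z['t']).ravel())
E
python3 - <<'E'
from h import *
print(monitor.read_state())
a=grab('top')[0]; b=grab('side')[0]
cv2.imwrite('pics/a.png',a[:,:,::-1]);cv2.imwrite('pics/b.png',b[:,:,::-1])
for n in('top','side','wrist'):
    m=viewer.camera_model(n);print(n,m)
E
```

```text
pics
{'clock': 0.0, 'qpos': array([-1.28879537,  0.62935007,  0.038458  ,  1.51841542, -0.02698657,
        0.99628706, -0.0199949 ]), 'qd': array([-1.69392154e-04, -5.74224578e-04, -1.47432540e-03,  4.13394596e-05,
       -6.42137688e-04, -9.73600074e-04,  1.01781450e-04]), 'tau': array([-1.56988162e-04, -5.63398647e+01,  1.22627344e+00, -1.93452144e+01,
        1.10297219e-02,  1.04523380e-02,  7.89008539e-06]), 'eef_pos': array([221.30597378, 610.47661494, 230.37167366]), 'tool_rot': array([-3.13965183e+00,  4.75049073e-05,  2.79379009e+00]), 'force': array([-0.53936585,  0.12748223,  0.03073271]), 'torque': array([ 0.02290464,  0.00535386, -0.03168779]), 'gripper_force': 0.0, 'width': 85.40426319377161}
top {'mtx': array([[537.73663478,   0.        , 271.64794154],
       [  0.        , 537.73663478, 200.13937171],
       [  0.        ,   0.        ,   1.        ]]), 'R': array([[-6.03569909e-03, -9.99981283e-01, -1.00221139e-03],
       [-9.94239879e-01,  6.10828720e-03, -1.07003511e-01],
       [ 1.07007630e-01,  3.50597533e-04, -9.94258138e-01]]), 't': array([-143.34694479,  545.85559077, 1653.7756652 ])}
side {'mtx': array([[490.56743815,   0.        , 281.93626349],
       [  0.        , 490.56743815, 209.07718009],
       [  0.        ,   0.        ,   1.        ]]), 'R': array([[ 0.95480815, -0.29687508, -0.01437311],
       [-0.21614865, -0.66035777, -0.71917132],
       [ 0.20401265,  0.68977736, -0.69468412]]), 't': array([-577.99427103,  116.44102441, 1220.39055413])}
wrist {'mtx': array([[325.1922621 ,   0.        , 281.69514607],
       [  0.        , 325.1922621 , 209.99932056],
       [  0.        ,   0.        ,   1.        ]]), 'R': array([[ 0.34062077,  0.94019999, -0.00121554],
       [ 0.8994968 , -0.32549776,  0.29147335],
       [ 0.27364758, -0.10037525, -0.95657818]]), 't': array([-649.41526651,  -36.68862142,  379.41532276])}
```

```bash
sleep 1
```

```text
(no output)
```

View pics/a.png

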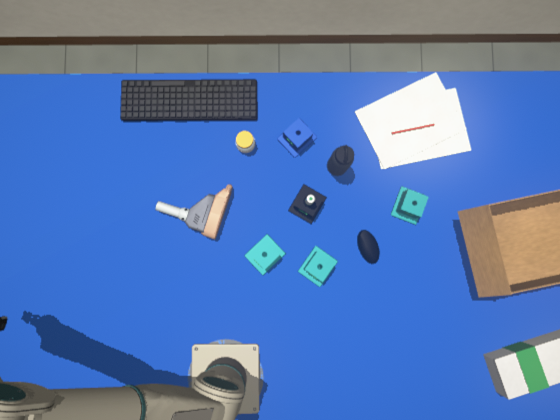

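View pics/b.png

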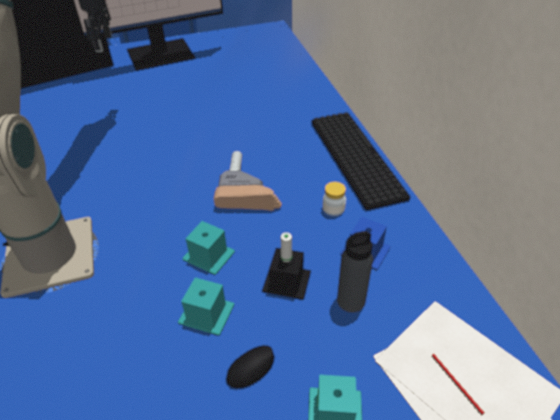

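The top view shows the leg on its side: tube end at about (157,207), toe at (230,188), heel at (213,238). The probe handle is at (310,198) in the black stand. The jar is at (245,142), the flask at (341,160) and the mouse at (368,246).

Run:
```python
from h import *
z=np.load('pics/top.npz');p=z['p'];d=z['d']
for nm,u,v in [('tubeend',160,208),('tubemid',172,211),('collar',184,213),('toe',229,189),('heel',212,235),('foot',217,212),('hous',200,212),('probe',310,198),('stand',302,207),('jar',245,142),('flask',344,153),('mouse',368,246),('teal1',265,252)]:
    print(nm,world('top',u,v).round())
a=cv2.resize(p[160:260,140:340],None,fx=4,fy=4,interpolation=cv2.INTER_CUBIC)
cv2.imwrite('pics/c.png',a[:,:,::-1])
```

```text
tubeend [521. 199.  45.]
tubemid [511. 162.  46.]
collar [505. 124.  50.]
toe [578. -15.  48.]
heel [436.  37.  53.]
foot [506.  21.  57.]
hous [507.  73.  58.]
probe [ 536. -257.  161.]
stand [ 518. -239.   77.]
jar [721. -66.  74.]
flask [ 660. -353.  198.]
mouse [ 400. -444.   34.]
teal1 [ 383. -126.   74.]
```

View pics/c.png

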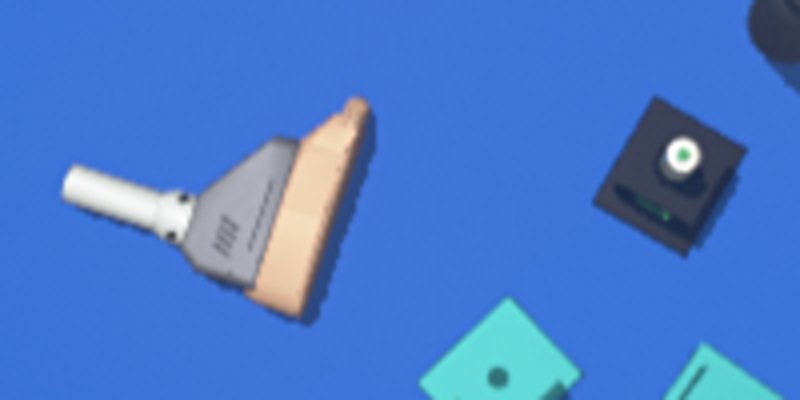

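```bash
cat >> h.py <<'E'
def plan(xyz,yang,claw,n,p0=None,y0=None):
    """print n calls moving TCP (tool down) to xyz mm with tool y axis at yang deg"""
    s=monitor.read_state()
    if p0 is None:p0=s['eef_pos']
    if y0 is None:y0=np.degrees(s['tool_rot'][2])-90
    p0=np.array(p0,float);dp=np.array(xyz,float)-p0;dy=(yang-y0+180)%360-180
    for k in range(n):
        a=np.radians(y0+dy*k/n); ty=np.array([np.cos(a),np.sin(a),0]);tz=np.array([0,0,-1.]);tx=np.cross(ty,tz)
        row=[]
        for i in range(1,6):
            d=dp*i/5/n/10
            row+=[claw,*[float(q) for q in np.round([d@tx,d@ty,d@tz],2)],round(float(-dy*i/5/n),1)]
        print(row)
    s and print('from',p0.round(1),round(y0,1),'F',s['force'].round(1),'w',round(s['width'],1),s['gripper_force'],'t',s['clock'])
E
python3 - <<'E'
from h import *
plan([514,173,180],-16.8,100,3)
E
```

```text
[100, -2.83, -2.08, 0.34, 5.8, 100, -5.66, -4.16, 0.67, 11.6, 100, -8.49, -6.23, 1.01, 17.4, 100, -11.31, -8.31, 1.35, 23.2, 100, -14.14, -10.39, 1.68, 29.0]
[100, -3.48, -0.45, 0.34, 5.8, 100, -6.96, -0.9, 0.67, 11.6, 100, -10.44, -1.34, 1.01, 17.4, 100, -13.92, -1.79, 1.35, 23.2, 100, -17.4, -2.24, 1.68, 29.0]
[100, -3.26, 1.29, 0.34, 5.8, 100, -6.53, 2.59, 0.67, 11.6, 100, -9.79, 3.88, 1.01, 17.4, 100, -13.05, 5.17, 1.35, 23.2, 100, -16.31, 6.47, 1.68, 29.0]
from [221.3 610.6 230.5] 70.1 F [ 0.4 -0.2  0.2] w 85.5 0.0 t 0.1
```

>>> arm_command(series=[100,-2.83,-2.08,0.34,5.8,100,-5.66,-4.16,0.67,11.6,100,-8.49,-6.23,1.0,17.4,100,-11.3,-8.3,1.35,23.2,100,-14.1,-10.4,1.7,29])

```text
clock: 0.52
eef_pos: [319.1, 463.6, 213.9]
tool_rot: [-3.141, 0.0, 2.283]
force: [1.0, 0.2, 0.3]
width: 85.5
gripper_force: 0.0
```

>>> arm_command(series=[100,-3.48,-0.45,0.34,5.8,100,-6.96,-0.9,0.67,11.6,100,-10.4,-1.34,1.0,17.4,100,-13.9,-1.8,1.35,23.2,100,-17.4,-2.25,1.7,29])

```text
clock: 0.93
eef_pos: [416.4, 317.8, 197.0]
tool_rot: [-3.141, 0.0, 1.777]
force: [0.0, 0.2, 0.1]
width: 85.4
gripper_force: 0.0
```

>>> arm_command(series=[100,-3.26,1.3,0.34,5.8,100,-6.5,2.6,0.67,11.6,100,-9.8,3.9,1.0,17.4,100,-13,5.2,1.35,23.2,100,-16.3,6.5,1.7,29])

```text
clock: 1.35
eef_pos: [514.0, 172.2, 179.9]
tool_rot: [-3.141, 0.0, 1.271]
force: [0.6, 0.8, -0.5]
width: 85.4
gripper_force: 0.0
```

>>> arm_command(series=[100,0,0,0,0,100,0,0,0,0,100,0,0,0,0,100,0,0,0,0,100,0,0,0,0])

```text
clock: 1.77
eef_pos: [512.8, 175.1, 180.2]
tool_rot: [-3.141, -0.0, 1.278]
force: [0.3, -1.3, -0.5]
width: 85.7
gripper_force: 0.0
```

Run:
```python
from h import *
plan([514,173,180],-16.8,100,1)
a=grab('wrist')[0]
cv2.imwrite('pics/d.png',cv2.resize(a,None,fx=1.4,fy=1.4)[:,:,::-1])
```

```text
[100, -0.03, 0.03, 0.0, 0.0, 100, -0.07, 0.07, 0.01, 0.0, 100, -0.1, 0.1, 0.01, 0.0, 100, -0.13, 0.14, 0.02, 0.0, 100, -0.16, 0.17, 0.02, 0.0]
from [512.8 175.1 180.2] -16.8 F [ 0.3 -1.3 -0.5] w 85.7 0.0 t 1.7667
```

View pics/d.png

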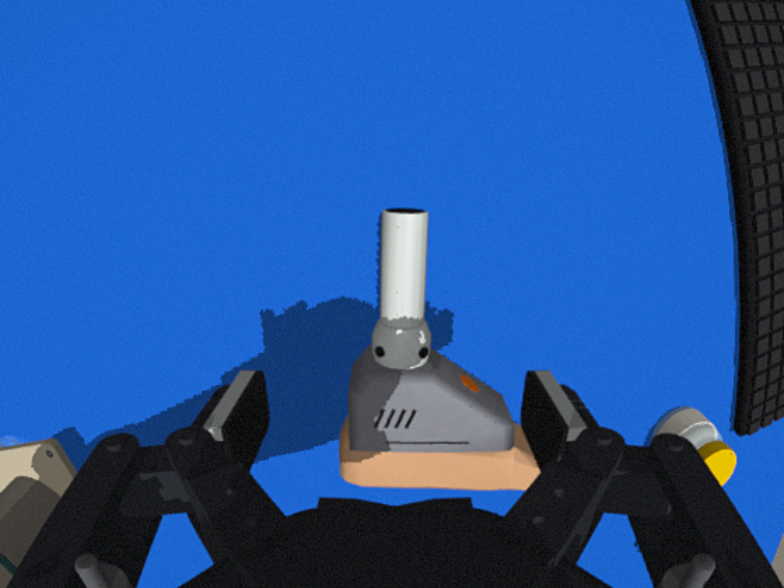

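The wrist view shows the tube running straight up the picture, from the collar at about (403,320) to its end at (405,211). The dot is at (470,383) and the sole edge is near row 488.

Run:
```python
from h import *
ex=np.array([.957,-.289,0]);ez=np.array([.289,.957,0])
for nm,u,v in [('end',288,153),('mid',288,190),('low',288,225),('dot',336,273),('solebottom',300,346),('soleb2',300,343)]:
    X=world('wrist',int(u),v,0);print(nm,X.round(1),'lx',round(X@ex,1),'h',round(X@ez,1))
```

```text
end [528.5 213.2  44. ] lx 444.2 h 356.8
mid [519.2 181.8  43.9] lx 444.4 h 324.0
low [509.9 150.3  43.7] lx 444.6 h 291.2
dot [541.2  79.5  27.1] lx 495.0 h 232.5
solebottom [485.   20.2  56.2] lx 458.3 h 159.5
soleb2 [486.1  24.4  56.3] lx 458.1 h 163.9
```

Run:
```python
from h import *
plan([521.4,190.3,10],-16.8,100,1)
```

```text
[100, 0.34, 0.07, 3.41, 0.0, 100, 0.69, 0.15, 6.81, 0.0, 100, 1.03, 0.22, 10.22, 0.0, 100, 1.37, 0.29, 13.62, 0.0, 100, 1.72, 0.36, 17.03, 0.0]
from [513.  174.9 180.3] -16.8 F [-0.7  0.1  0.2] w 85.2 0.0 t 1.8167
```

>>> arm_command(series=[100,0.35,0.1,3.4,0,100,0.7,0.15,6.8,0,100,1.05,0.2,10.2,0,100,1.4,0.3,13.6,0,100,1.7,0.35,16.9,0])

```text
clock: 2.23
eef_pos: [521.7, 190.1, 9.9]
tool_rot: [3.141, -0.001, 1.277]
force: [-0.0, 0.5, 0.5]
width: 85.6
gripper_force: 0.0
```

>>> arm_command(series=[20,0,0,0,0,20,0,0,0,0,20,0,0,0,0,20,0,0,0,0,20,0,0,0,0])

```text
clock: 2.65
eef_pos: [523.2, 189.3, 13.6]
tool_rot: [3.139, -0.002, 1.275]
force: [0.2, 0.3, 2.2]
width: 28.4
gripper_force: 58.8
```

>>> arm_command(series=[20,0,0,0,0,20,0,0,0,0,20,0,0,0,0,20,0,0,0,0,20,0,0,0,0])

```text
clock: 3.07
eef_pos: [523.2, 189.8, 12.2]
tool_rot: [3.139, -0.002, 1.276]
force: [1.3, 2.8, 6.4]
width: 28.4
gripper_force: 59.0
```

>>> arm_command(series=[20,-0.18,0,-0.96,0,20,-0.4,0,-1.9,0,20,-0.7,0,-2.8,0,20,-1.0,0,-3.75,0,20,-1.4,0,-4.6,0])

```text
clock: 3.48
eef_pos: [517.4, 174.9, 58.2]
tool_rot: [-3.141, 0.0, 1.275]
force: [0.6, -1.4, -4.3]
width: 28.3
gripper_force: 59.5
```

Run:
```python
from h import *
a=grab('side')[0]
print(monitor.read_state()['force'])
cv2.imwrite('pics/e.png',cv2.resize(a[80:280,140:360],None,fx=3,fy=3)[:,:,::-1])
```

```text
[ 0.25177755 -2.02888095 -2.87804924]
```

View pics/e.png

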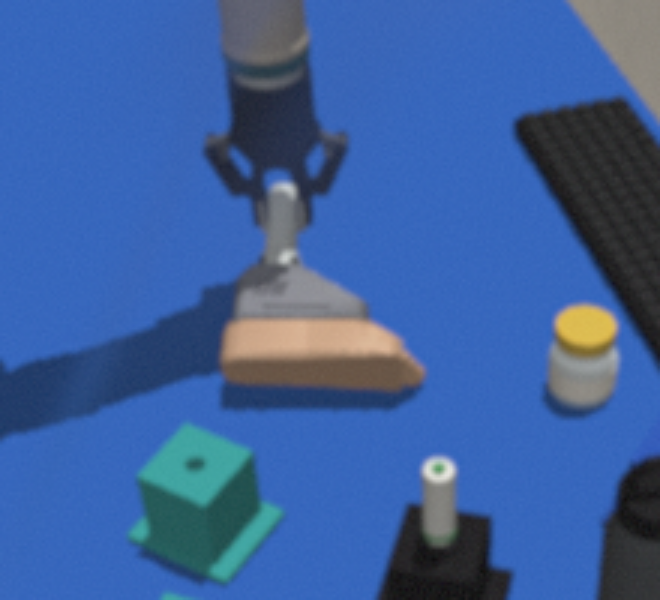

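Run:
```python
from h import *
ez=np.array([.289,.957,0])
for v in range(180,214,2):
    X=world('side',240,v,0);print(v,X.round(),'h',round(X@ez-151))
X=world('side',234,147,0);print('tube',X.round(),round(X@ez-151))
```

```text
180 [505.  48.  74.] h 41
182 [503.  42.  73.] h 34
184 [501.  35.  71.] h 28
186 [500.  33.  66.] h 25
188 [499.  27.  64.] h 19
190 [497.  21.  63.] h 13
192 [495.  14.  62.] h 6
194 [494.   7.  62.] h -2
196 [492.   0.  61.] h -9
198 [492.   2.  52.] h -7
200 [491.  -1.  48.] h -10
202 [490.   1.  39.] h -8
204 [490.   1.  32.] h -8
206 [490.   6.  21.] h -4
208 [490.  10.   9.] h 1
210 [491.  15.  -3.] h 5
212 [488.   4.   0.] h -6
tube [519. 174.  90.] 166
```

The foot is pivoting on its sole edge: the depth profile gives about 12–15° of tilt. I'll continue the arc.

>>> arm_command(series=[20,-0.4,0,-0.87,0,20,-0.9,0,-1.7,0,20,-1.4,0,-2.55,0,20,-1.95,0,-3.3,0,20,-2.5,0,-4.1,0])

```text
clock: 3.95
eef_pos: [510.2, 150.7, 99.1]
tool_rot: [-3.141, 0.0, 1.275]
force: [0.4, 0.4, -3.3]
width: 28.3
gripper_force: 59.9
```

>>> arm_command(series=[20,-0.85,0,-0.97,0,20,-1.8,0,-1.87,0,20,-2.75,0,-2.7,0,20,-3.8,0,-3.5,0,20,-4.9,0,-4.2,0])

```text
clock: 4.37
eef_pos: [496.0, 103.4, 141.3]
tool_rot: [3.141, -0.0, 1.275]
force: [-0.2, -0.4, -3.2]
width: 28.2
gripper_force: 59.9
```

>>> arm_command(series=[20,-1.15,0,-0.6,0,20,-2.3,0,-1.15,0,20,-3.5,0,-1.6,0,20,-4.75,0,-1.95,0,20,-6.0,0,-2.25,0])

```text
clock: 4.78
eef_pos: [478.3, 45.9, 163.1]
tool_rot: [-3.141, 0.0, 1.275]
force: [0.5, -0.9, -4.5]
width: 28.6
gripper_force: 59.9
```

Run:
```python
from h import *
ez=np.array([.289,.957,0])
print(monitor.read_state()['force'])
a=grab('side')[0]
cv2.imwrite('pics/f.png',cv2.resize(a[60:260,140:360],None,fx=3,fy=3)[:,:,::-1])
```

```text
[ 0.49867615 -0.89850701 -4.51160164]
```

View pics/f.png

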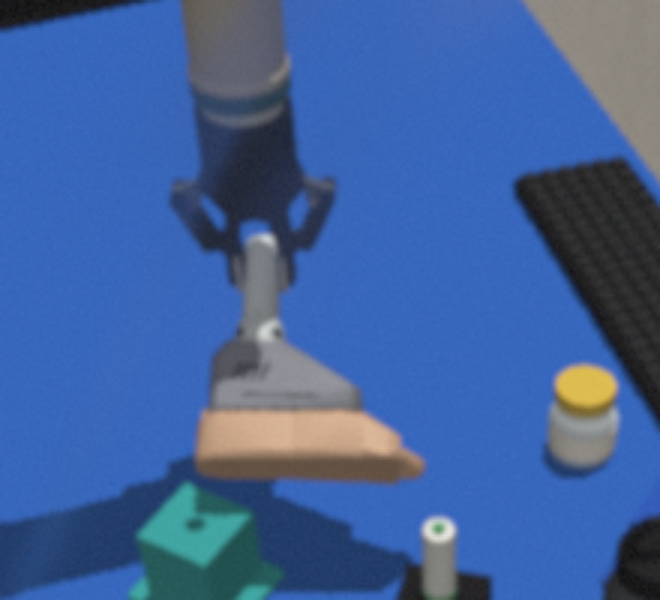

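Run:
```python
from h import *
ez=np.array([.289,.957,0]);ex=np.array([.957,-.289,0])
for u,r in((236,range(182,224,3)),(227,range(138,170,3))):
  for v in r:
    X=world('side',u,v,0);print(v,X.round(),'h',round(X@ez-151),'z',round(X[2]),'lx',round(X@ex-444))
```

```text
182 [475. -63. 166.] h -74 z 166 lx 28
185 [473. -70. 163.] h -81 z 163 lx 29
188 [471. -76. 159.] h -87 z 159 lx 29
191 [470. -80. 154.] h -92 z 154 lx 29
194 [467. -91. 154.] h -103 z 154 lx 29
197 [466. -93. 146.] h -105 z 146 lx 29
200 [ 464. -101.  144.] h -113 z 144 lx 29
203 [ 462. -108.  141.] h -120 z 141 lx 29
206 [ 460. -115.  139.] h -128 z 139 lx 30
209 [ 458. -124.  138.] h -137 z 138 lx 30
212 [ 457. -127.  132.] h -141 z 132 lx 30
215 [ 457. -120.  115.] h -133 z 115 lx 28
218 [ 457. -113.   99.] h -127 z 99 lx 26
221 [470. -25.  -0.] h -39 z 0 lx 13
138 [529. 347.  -0.] h 334 z 0 lx -38
141 [483.  59. 199.] h 45 z 199 lx 2
144 [481.  49. 197.] h 35 z 197 lx 2
147 [479.  42. 193.] h 27 z 193 lx 2
150 [477.  36. 189.] h 21 z 189 lx 2
153 [475.  27. 186.] h 13 z 186 lx 3
156 [473.  20. 183.] h 5 z 183 lx 3
159 [471.  13. 179.] h -2 z 179 lx 3
162 [469.   4. 177.] h -11 z 177 lx 4
165 [467.  -6. 175.] h -22 z 175 lx 4
168 [464. -19. 177.] h -35 z 177 lx 5
```

>>> arm_command(series=[30,0,0,-0.8,0,31,0,0,-1.6,0,32,0,0,-2.4,0,32,0,0,-3.2,0,32,0,0,-3.5,0])

```text
clock: 5.25
eef_pos: [479.8, 47.8, 199.3]
tool_rot: [3.14, -0.001, 1.277]
force: [-0.1, 0.4, -3.6]
width: 28.0
gripper_force: 60.1
```

>>> arm_command(series=[32,0,0,0,0,32,0,0,0,0,32,0,0,0,0,32,0,0,0,0,32.5,0,0,0,0])

```text
clock: 5.67
eef_pos: [478.6, 47.2, 197.4]
tool_rot: [-3.141, 0.0, 1.275]
force: [-0.6, -0.5, -3.0]
width: 28.3
gripper_force: 60.1
```

>>> arm_command(series=[32.6,0,0,0,0,32.7,0,0,0,0,32.8,0,0,0,0,32.9,0,0,0,0,33.0,0,0,0,0])

```text
clock: 6.08
eef_pos: [478.8, 47.1, 197.8]
tool_rot: [-3.142, -0.0, 1.275]
force: [0.0, 0.7, -4.8]
width: 28.5
gripper_force: 53.5
```

>>> arm_command(series=[33.0,0,0,0,0,33.1,0,0,0,0,33.1,0,0,0,0,33.2,0,0,0,0,33.2,0,0,0,0])

```text
clock: 6.5
eef_pos: [478.9, 47.2, 197.8]
tool_rot: [3.142, -0.0, 1.275]
force: [0.3, -0.6, -3.8]
width: 28.6
gripper_force: 47.8
```

>>> arm_command(series=[33.3,0,0,0,0,33.4,0,0,0,0,33.5,0,0,0,0,33.6,0,0,0,0,33.7,0,0,0,0])

```text
clock: 6.92
eef_pos: [478.8, 47.2, 197.8]
tool_rot: [-3.141, -0.0, 1.275]
force: [-0.4, -0.5, -4.0]
width: 28.6
gripper_force: 34.3
```

>>> arm_command(series=[33.8,0,0,0,0,33.9,0,0,0,0,34.0,0,0,0,0,34.0,0,0,0,0,34.0,0,0,0,0])

```text
clock: 7.33
eef_pos: [478.8, 47.1, 197.8]
tool_rot: [-3.142, 0.0, 1.275]
force: [0.8, 0.7, -4.7]
width: 29.1
gripper_force: 26.2
```

```bash
cat >> h.py <<'E'
def tilt(n='side'):
    """principal axis of white/grey tube points near gripper, and lowest/foot points"""
    grab(n); z=np.load(f'pics/{n}.npz');K=z['K'];d=z['d'];v,u=np.mgrid[:420,:560]
    c=np.stack([(u-K[0,2])/K[0,0]*d,(v-K[1,2])/K[1,1]*d,d],-1)
    W=(c-z['t'].ravel())@z['R']; p=z['p'].astype(int)
    ok=(d>0)&(W[...,2]>3)
    # beige foot pixels
    b=ok&(p[...,0]-p[...,2]>40)&(p[...,0]>100)&(u>170)&(u<330)&(v<260)&(W[...,1]>-200)&(W[...,0]<660)
    P=W[b];e=np.array([.957,-.289,0]);h=np.array([.289,.957,0])
    q=np.c_[P@e-444,P@h-151,P[:,2]]
    return q,W,p
E
python3 - <<'E'
from h import *
q,W,p=tilt();print(len(q),q.min(0),q.max(0))
m=q[abs(q[:,0]-30)<4]
m=m[np.argsort(m[:,1])];print(m[::max(1,len(m)//25)].round())
E
```

```text
659 [-35.39854688 -75.27858485  51.73410705] [125.49474532  -7.8455303  105.64921645]
[[ 28. -66.  76.]
 [ 31. -65.  79.]
 [ 31. -65.  75.]
 [ 26. -64.  82.]
 [ 33. -64.  74.]
 [ 28. -63.  77.]
 [ 27. -63.  88.]
 [ 31. -62.  80.]
 [ 28. -62.  80.]
 [ 26. -62.  83.]
 [ 34. -62.  83.]
 [ 33. -62.  79.]
 [ 33. -62.  76.]
 [ 31. -62.  86.]
 [ 34. -61.  86.]
 [ 32. -61.  89.]
 [ 28. -60.  81.]
 [ 32. -59.  91.]
 [ 29. -59.  87.]
 [ 31. -59.  80.]
 [ 29. -59.  91.]
 [ 34. -59.  90.]
 [ 34. -59.  87.]
 [ 28. -58.  83.]
 [ 29. -57.  92.]
 [ 31. -56.  91.]
 [ 27. -55.  94.]
 [ 26. -55.  87.]
 [ 26. -55.  90.]
 [ 27. -54.  96.]
 [ 34. -54.  93.]
 [ 29. -54.  93.]
 [ 34. -54.  89.]
 [ 31. -54.  92.]
 [ 32. -53.  95.]
 [ 27. -53.  99.]
 [ 29. -53.  95.]
 [ 29. -52.  97.]
 [ 32. -51.  96.]
 [ 34. -48.  94.]]
```

The grip loosens in proportion to the command, and the foot has swung to about 60–65°. I'll loosen it slightly more.

>>> arm_command(series=[34.0,0,0,0,0,34.1,0,0,0,0,34.1,0,0,0,0,34.2,0,0,0,0,34.2,0,0,0,0])

```text
clock: 7.8
eef_pos: [478.8, 47.1, 197.8]
tool_rot: [-3.142, 0.0, 1.275]
force: [-0.1, -0.4, -3.5]
width: 29.3
gripper_force: 20.9
```

>>> arm_command(series=[34.3,0,0,0,0,34.3,0,0,0,0,34.4,0,0,0,0,34.4,0,0,0,0,34.4,0,0,0,0])

```text
clock: 8.22
eef_pos: [478.9, 47.3, 197.8]
tool_rot: [-3.142, -0.0, 1.275]
force: [0.3, 0.5, -3.7]
width: 29.3
gripper_force: 16.8
```

Run:
```python
from h import *
q,W,p=tilt();print(len(q),q.min(0),q.max(0))
m=q[abs(q[:,0]-30)<4]
m=m[np.argsort(m[:,2])];print(m[::max(1,len(m)//12)].round())
```

```text
435 [ -9.30819643 -41.51030415  42.05543241] [120.14472193  39.02698782 122.31029265]
[[ 28. -31.  57.]
 [ 30. -31.  57.]
 [ 33. -28.  61.]
 [ 31. -32.  62.]
 [ 33. -33.  62.]
 [ 28. -33.  63.]
 [ 31. -32.  65.]
 [ 28. -32.  65.]
 [ 33. -24.  65.]
 [ 28. -30.  67.]
 [ 33. -31.  68.]
 [ 26. -35.  68.]
 [ 31. -33.  70.]
 [ 31. -31.  71.]
 [ 29. -31.  71.]
 [ 34. -29.  76.]
 [ 32. -25.  83.]
 [ 27. -26.  84.]]
```

>>> arm_command(series=[34.4,0,0,0.7,0,34.4,0,0,1.4,0,34.4,0,0,2.1,0,34.4,0,0,2.7,0,34.4,0,0,3.1,0])

```text
clock: 8.68
eef_pos: [474.3, 48.8, 166.6]
tool_rot: [-3.131, -0.0, 1.276]
force: [-17.8, 5.1, 30.8]
width: 29.4
gripper_force: 24.4
```

>>> arm_command(series=[34.4,0,0,0.1,0,34.4,-0.6,0,0.15,0,34.4,-1.2,0,0.15,0,34.4,-1.8,0,0.2,0,34.4,-2.4,0,0.2,0])

```text
clock: 9.1
eef_pos: [469.4, 25.0, 165.0]
tool_rot: [-3.137, -0.001, 1.277]
force: [-6.4, 2.0, 6.6]
width: 29.5
gripper_force: 20.6
```

Run:
```python
from h import *
q,W,p=tilt();print(len(q),q.min(0),q.max(0))
m=q[abs(q[:,0]-30)<4]
m=m[np.argsort(m[:,2])];print(m[::max(1,len(m)//12)].round())
cv2.imwrite('pics/g.png',cv2.resize(p[60:260,140:360].astype('uint8'),None,fx=3,fy=3)[:,:,::-1])
```

```text
230 [-13.42823493 -44.27845168  13.46991117] [119.47720316  35.16903476  94.12925647]
[[ 31. -34.  24.]
 [ 32. -28.  44.]]
```

View pics/g.png

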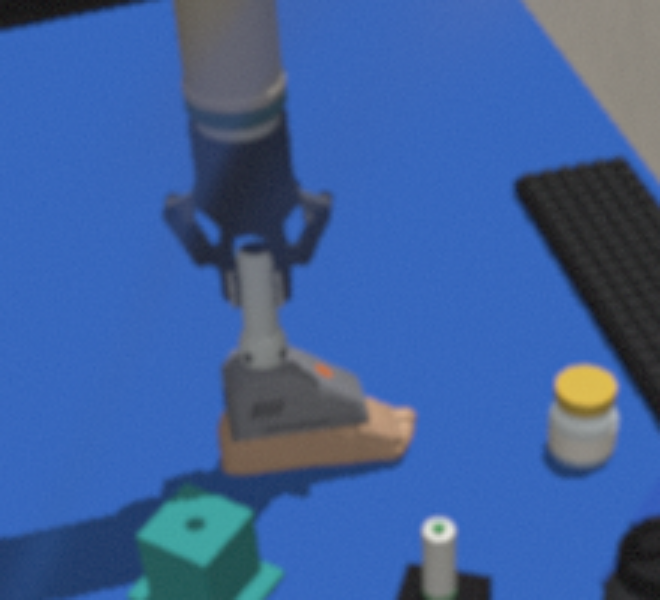

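>>> arm_command(series=[36,-0.1,0,0,0,38,-0.2,0,0,0,42,-0.2,0,0,0,50,-0.2,0,0,0,60,-0.2,0,0,0])

```text
clock: 9.57
eef_pos: [471.8, 22.3, 164.7]
tool_rot: [3.141, 0.0, 1.276]
force: [-0.2, 0.5, -0.5]
width: 51.0
gripper_force: 0.0
```

>>> arm_command(series=[80,0,0,0,0,100,0,0,0,0,100,0,0,-1,0,100,0,0,-3.5,0,100,0,0,-6.5,0])

```text
clock: 9.98
eef_pos: [470.4, 22.1, 229.4]
tool_rot: [-3.139, 0.002, 1.275]
force: [1.2, -0.0, 0.4]
width: 85.5
gripper_force: 0.0
```

>>> arm_command(series=[100,0,0,-2,0,100,0,0,-4,0,100,0,0,-4,0,100,0,0,-4,0,100,0,0,-4,0])

```text
clock: 10.4
eef_pos: [471.0, 22.4, 269.3]
tool_rot: [-3.141, 0.0, 1.275]
force: [-0.4, -0.8, -1.1]
width: 85.4
gripper_force: 0.0
```

Run:
```python
from h import *
q,W,p=tilt();grab('top')
t=np.load('pics/top.npz')['p']
A=cv2.resize(p[60:260,140:360].astype('uint8'),None,fx=2.5,fy=2.5);B=cv2.resize(t[150:290,150:350],None,fx=1.25,fy=2.5)
cv2.imwrite('pics/i.png',np.hstack([A[:350],cv2.resize(t[160:300,190:290],None,fx=2.5,fy=2.5)])[:,:,::-1])
```

```text
(no output)
```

View pics/i.png

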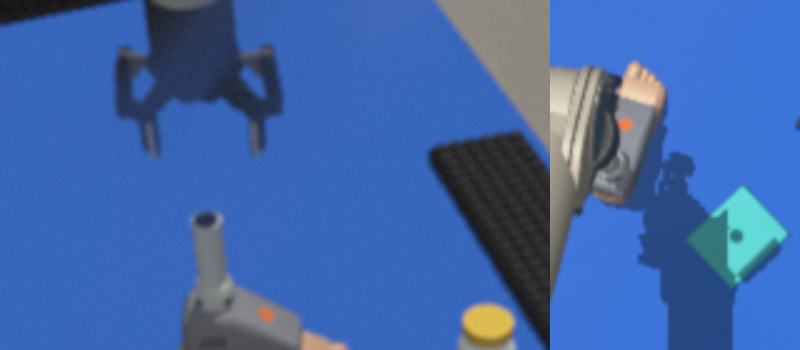

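The foot now stands upright and is let go. Next is the probe.

Run:
```python
from h import *
plan([537,-257,240],73.2,100,3)
```

```text
[100, -1.65, 0.97, 0.19, -6.0, 100, -3.3, 1.93, 0.38, -12.0, 100, -4.96, 2.9, 0.58, -18.0, 100, -6.61, 3.86, 0.77, -24.0, 100, -8.26, 4.83, 0.96, -30.0]
[100, -1.91, 0.01, 0.19, -6.0, 100, -3.83, 0.02, 0.38, -12.0, 100, -5.74, 0.03, 0.58, -18.0, 100, -7.66, 0.04, 0.77, -24.0, 100, -9.57, 0.04, 0.96, -30.0]
[100, -1.66, -0.95, 0.19, -6.0, 100, -3.32, -1.9, 0.38, -12.0, 100, -4.98, -2.85, 0.58, -18.0, 100, -6.64, -3.8, 0.77, -24.0, 100, -8.31, -4.75, 0.96, -30.0]
from [470.6  22.3 268.8] -16.9 F [-0.7  0.1 -1.2] w 85.6 0.0 t 10.5
```

>>> arm_command(series=[100,-1.65,0.95,0.2,-6,100,-3.3,1.9,0.4,-12,100,-4.95,2.9,0.6,-18,100,-6.6,3.9,0.75,-24,100,-8.3,4.8,0.95,-30])

```text
clock: 10.92
eef_pos: [492.8, -71.9, 259.1]
tool_rot: [-3.14, -0.0, 1.804]
force: [0.5, -0.9, -0.5]
width: 85.7
gripper_force: 0.0
```

>>> arm_command(series=[100,-1.9,0,0.2,-6,100,-3.8,0,0.4,-12,100,-5.75,0,0.6,-18,100,-7.7,0,0.75,-24,100,-9.6,0,0.95,-30])

```text
clock: 11.33
eef_pos: [514.3, -165.5, 249.5]
tool_rot: [-3.14, -0.002, 2.327]
force: [0.2, -0.3, 0.3]
width: 85.6
gripper_force: 0.0
```

>>> arm_command(series=[100,-1.65,-0.95,0.2,-6,100,-3.3,-1.9,0.4,-12,100,-5,-2.85,0.6,-18,100,-6.6,-3.8,0.75,-24,100,-8.3,-4.75,0.95,-30])

```text
clock: 11.75
eef_pos: [536.2, -258.3, 239.8]
tool_rot: [3.141, -0.003, 2.851]
force: [0.3, 0.2, -0.1]
width: 85.7
gripper_force: 0.0
```

>>> arm_command(series=[100,0,0,0,0,100,0,0,0,0,100,0,0,0,0,100,0,0,0,0,100,0,0,0,0])

```text
clock: 12.17
eef_pos: [536.8, -256.3, 241.2]
tool_rot: [3.141, -0.001, 2.847]
force: [0.6, -0.3, -0.5]
width: 85.8
gripper_force: 0.0
```

```bash
cat >> h.py <<'E'
def cloud(n):
    z=np.load(f'pics/{n}.npz');K=z['K'];d=z['d'];v,u=np.mgrid[:420,:560]
    c=np.stack([(u-K[0,2])/K[0,0],(v-K[1,2])/K[1,1],np.ones(d.shape)],-1)
    if n=='wrist':
        r=np.hypot(c[...,0],c[...,1])+1e-9; c[...,:2]*=(np.tan(r)/r)[...,None]
    return (c*d[...,None]-z['t'].ravel())@z['R'],z['p'].astype(int),d>0
E
python3 - <<'E'
from h import *
print(monitor.read_state()['eef_pos'],monitor.read_state()['tool_rot'],monitor.read_state()['qpos'].round(2))
for n in('wrist','top','side'):
    grab(n);W,p,ok=cloud(n)
    m=ok&(p.min(-1)>110)&(np.ptp(p,axis=-1)<40)&(np.hypot(W[...,0]-537,W[...,1]+257)<35)&(W[...,2]>95)&(W[...,2]<168)
    P=W[m];print(n,m.sum(),P.min(0).round(1) if len(P) else'',P.max(0).round(1) if len(P) else '')
    if len(P):
        T=P[P[:,2]>P[:,2].max()-5];print('top',T.mean(0),np.ptp(T,axis=0),len(T))
# foot from side/top/wrist: orange dot, tube
for n in('wrist','top','side'):
    W,p,ok=cloud(n)
    m=ok&(p[...,0]>180)&(p[...,1]<130)&(p[...,2]<90)&(W[...,2]>60)&(W[...,2]<110)&(abs(W[...,1])<150)
    print(n,'dot',m.sum(),W[m].mean(0).round(1) if m.any() else '')
    m=ok&(W[...,2]>140)&(W[...,2]<204)&(np.hypot(W[...,0]-470,W[...,1]-20)<40)
    P=W[m];print('tube',m.sum(),P.mean(0).round(1) if len(P) else '',np.ptp(P,axis=0).round() if len(P) else'')
W,p,ok=cloud('wrist')
cv2.imwrite('pics/j.png',cv2.resize(p.astype('uint8'),None,fx=1.4,fy=1.4)[:,:,::-1])
E
```

```text
[ 536.79165462 -256.34156679  241.16730658] [ 3.14104386e+00 -5.24982923e-04  2.84725469e+00] [ 0.35  0.54  0.07  1.67 -0.05  0.94  1.72]
wrist 1002 [ 523.  -268.9   95. ] [ 545.2 -245.8  159.3]
top [ 533.56164506 -257.11615637  157.19957217] [22.20855076 22.87904157  4.94246378] 581
top 0  
side 212 [ 524.2 -272.2   97. ] [ 545.7 -247.7  161.9]
top [ 535.74359716 -259.77086902  158.58301393] [21.4638524  24.14503687  4.91890359] 44
wrist dot 49 [510.3  10.6  82.3]
tube 674 [461.9  14.8 155.7] [30. 18. 33.]
top dot 2 [511.9  11.4  81. ]
tube 50 [459.2  22.1 185.7] [25. 29. 60.]
side dot 14 [512.5  12.2  82. ]
tube 259 [461.6  15.3 174.8] [29. 31. 63.]
```

View pics/j.png

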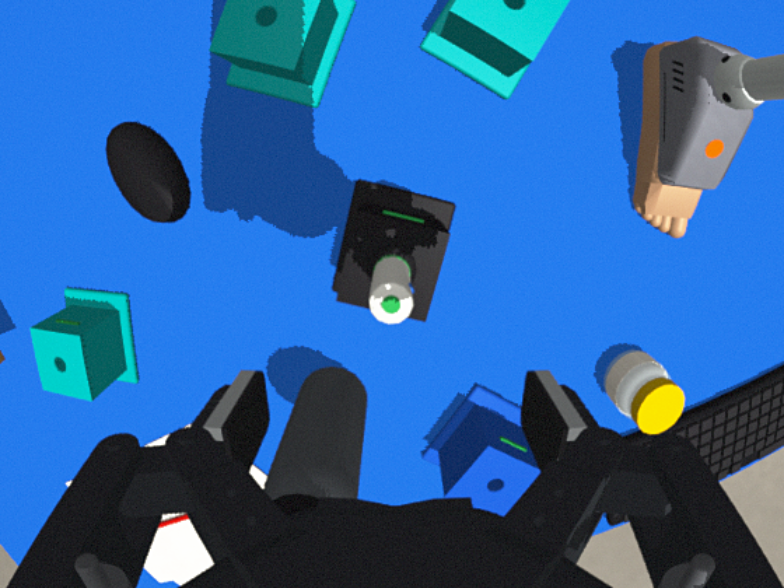

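The probe top is at (391,304) in the wrist view, at world (534,−257.5). The flask is well clear of the fingers, and the foot's dot shows at (714,148).

Run:
```python
from h import *
from scipy.optimize import least_squares
P=[]
for n in('wrist','side'):
    W,p,ok=cloud(n);m=ok&(W[...,2]>140)&(W[...,2]<200)&(np.hypot(W[...,0]-462,W[...,1]-20)<30);P.append(W[m])
for Q in P+[np.vstack(P)]:
    r=least_squares(lambda c:np.hypot(Q[:,0]-c[0]-c[2]*(Q[:,2]-82)/100,Q[:,1]-c[1]-c[3]*(Q[:,2]-82)/100)-15,[462,22,0,0],loss='soft_l1')
    c=r.x;print(c.round(2),'heading',np.degrees(np.arctan2(11-c[1],511.-c[0])),np.hypot(511-c[0],11-c[1]))
plan([534.3,-257.5,102],73.2,100,1)
```

```text
[ 4.6273e+02  2.7770e+01 -6.0000e-02 -8.7000e-01] heading -19.162097975348523 51.10126553589602
[ 4.6343e+02  2.7040e+01 -3.3000e-01 -7.3000e-01] heading -18.628517220252967 50.20345740881905
[462.16  28.33   0.83  -1.74] heading -19.535427730770618 51.82044125121523
[100, 0.05, -0.03, 2.79, -0.0, 100, 0.09, -0.05, 5.58, -0.0, 100, 0.14, -0.08, 8.37, -0.0, 100, 0.18, -0.1, 11.16, -0.1, 100, 0.23, -0.13, 13.94, -0.1]
from [ 536.9 -256.9  241.4] 73.1 F [0.7 0.4 0.2] w 85.1 0.0 t 12.3167
```

>>> arm_command(series=[100,0.1,0,2.8,0,100,0.15,-0.05,5.6,0,100,0.2,-0.1,8.4,0,100,0.25,-0.1,11.2,0,100,0.25,-0.1,13.9,0])

```text
clock: 12.73
eef_pos: [534.0, -257.5, 101.3]
tool_rot: [-3.142, 0.0, 2.846]
force: [1.2, -0.2, 0.4]
width: 85.1
gripper_force: 0.0
```

>>> arm_command(series=[80,0,0,0,0,60,0,0,0,0,45,0,0,0,0,35,0,0,0,0,20,0,0,0,0])

```text
clock: 13.15
eef_pos: [535.3, -258.4, 104.2]
tool_rot: [-3.141, 0.003, 2.846]
force: [0.3, -0.4, -0.2]
width: 25.7
gripper_force: 0.0
```

>>> arm_command(series=[20,0,0,0,0,20,0,0,0,0,20,0,0,0,0,20,0,0,0,0,20,0,0,0,0])

```text
clock: 13.57
eef_pos: [535.3, -258.3, 104.3]
tool_rot: [-3.141, 0.003, 2.846]
force: [-0.7, 2.1, 6.3]
width: 22.9
gripper_force: 58.4
```

>>> arm_command(series=[20,0,0,-0.8,0,20,0,0,-1.6,0,20,0,0,-2.4,0,20,0,0,-3.2,0,20,0,0,-4,0])

```text
clock: 13.98
eef_pos: [534.1, -258.0, 143.4]
tool_rot: [-3.142, 0.001, 2.846]
force: [-0.6, -0.1, -1.2]
width: 23.2
gripper_force: 58.7
```

```bash
cat >> h.py <<'E'
def probe(n='side',R=70):
    grab(n);s=monitor.read_state();W,p,ok=cloud(n);g=s['eef_pos']+[0,0,19]
    m=ok&(p.min(-1)>90)&(np.ptp(p,axis=-1)<45)&(np.linalg.norm(W-g,axis=-1)<R)&(W[...,2]>g[2]-60)
    print(n,'eef',s['eef_pos'].round(1),'F',s['force'].round(1),'w',round(s['width'],1),round(s['gripper_force'],1),'t',s['clock'])
    return W,p,ok,m,g
E
python3 - <<'E'
from h import *
W,p,ok,m,g=probe('side')
P=W[m];print(len(P));i=np.argsort(P[:,2]);print((P[i]-g)[::max(1,len(P)//12)].round())
v,u=np.where(m);print(u.min(),u.max(),v.min(),v.max())
E
```

```text
side eef [ 535.1 -258.4  144.9] F [ 0.5 -0.3  0.8] w 22.5 58.7 t 14.0333
3
[[  8.  -6. -24.]
 [  9.  -5. -18.]
 [  7.  -9. -17.]]
290 290 241 243
```

>>> arm_command(series=[20,0,0,-0.5,0,20,0,0,-1,0,20,0,0,-1.4,0,20,0,0,-1.4,0,20,-0.25,0,-1.4,0])

```text
clock: 14.45
eef_pos: [536.0, -258.6, 156.3]
tool_rot: [-3.142, -0.001, 2.846]
force: [-0.5, -0.4, -0.8]
width: 22.8
gripper_force: 58.7
```

>>> arm_command(series=[20,-1.2,0,0,0,20,-2.4,0,0.15,0,20,-3.6,0,0.5,0,20,-4.7,0,0.9,0,20,-5.7,0,1.45,0])

```text
clock: 14.87
eef_pos: [589.5, -274.8, 141.3]
tool_rot: [3.141, -0.005, 2.846]
force: [-2.0, 1.3, 3.3]
width: 22.5
gripper_force: 61.5
```

Run:
```python
from h import *
grab('side');W,p,ok=cloud('side');print(monitor.read_state()['eef_pos'],monitor.read_state()['force'])
A=cv2.resize(p[190:270,250:330].astype('uint8'),None,fx=6,fy=6,interpolation=cv2.INTER_CUBIC)
cv2.imwrite('pics/k.png',A[:,:,::-1])
```

```text
[ 590.980798   -275.07086816  140.06550944] [-1.59212864  0.12045874  3.72972605]
```

View pics/k.png

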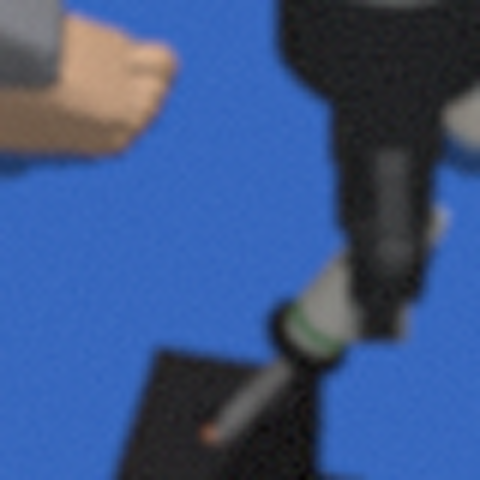

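The probe now leans in the fingers, with its copper tip at crop (210,432). I'll lift clear and measure the lean from depth.

>>> arm_command(series=[20,0,0,-1,0,20,0,0,-2.5,0,20,0,0,-4,0,20,0,0,-5.5,0,20,0,0,-6,0])

```text
clock: 15.33
eef_pos: [592.3, -275.9, 205.0]
tool_rot: [-3.141, 0.005, 2.846]
force: [0.3, 0.4, -0.1]
width: 22.6
gripper_force: 61.2
```

>>> arm_command(series=[20,0,0,0,0,20,0,0,0,0,20,0,0,0,0,20,0,0,0,0,20,0,0,0,0])

```text
clock: 15.75
eef_pos: [590.5, -275.0, 200.9]
tool_rot: [3.141, -0.002, 2.846]
force: [-0.5, -0.0, -1.2]
width: 22.7
gripper_force: 61.3
```

```bash
cat >> h.py <<'E'
def lean(n):
    grab(n);W,p,ok=cloud(n);s=monitor.read_state();g=s['eef_pos']+[0,0,19]
    R=Ro.from_euler('xyz',s['tool_rot']).as_matrix(); Q=(W-g)@R   # tool coords: x, y, z down
    m=ok&(abs(Q[...,1])<16)&(np.hypot(Q[...,0],Q[...,2])<118)&(Q[...,2]>22)&(Q[...,0]<100)&(W[...,2]>85)
    q=Q[m];c=p[m];print(n,s['eef_pos'].round(1),s['force'].round(1),len(q))
    o=(c[:,0]>c[:,2]+25)&(c[:,0]>c[:,1]+15);print('copper',q[o].round(1).mean(0) if o.any() else None,o.sum())
    for lo in range(20,120,10):
        r=np.hypot(q[:,0],q[:,2]);k=(r>=lo)&(r<lo+10)
        if k.any():print(lo,k.sum(),np.median(q[k],0).round(1),'ang',np.degrees(np.arctan2(np.median(q[k,0]),np.median(q[k,2]))).round(1))
    return W,p,ok
E
python3 - <<'E'
from h import *
lean('side');lean('wrist')
E
```

```text
side [ 590.6 -275.1  201. ] [ 0.1  0.2 -0.6] 176
copper [57.85 -1.4  88.4 ] 2
20 5 [ 15.4 -11.3  23. ] ang 33.8
30 36 [ 22.6 -10.7  28.2] ang 38.7
40 64 [33.2 -7.4 28.7] ang 49.2
50 5 [33.4 -2.4 47.8] ang 35.0
60 14 [37.6 -3.  53.4] ang 35.2
70 14 [42.8 -2.9 62.1] ang 34.6
80 14 [48.1 -4.  69.7] ang 34.6
90 9 [52.5 -3.7 77.6] ang 34.1
100 15 [56.8 -2.2 88.5] ang 32.7
wrist [ 590.7 -275.1  201.2] [-0.8 -0.6 -1.2] 2330
copper [60.06086957  0.10347826 89.25391304] 115
20 1 [18.9 12.  22. ] ang 40.6
30 261 [28.5  1.4 24.1] ang 49.8
40 1331 [33.9 -0.  27.1] ang 51.3
50 15 [40.5 -0.5 30.2] ang 53.3
60 162 [39.1  0.2 52.2] ang 36.8
70 155 [43.9  0.5 60.6] ang 35.9
80 144 [49.  -0.1 69.3] ang 35.3
90 109 [54.   0.5 77.2] ang 35.0
100 146 [59.3  0.2 88.5] ang 33.8
110 6 [62.7 -2.1 91.1] ang 34.5
```

Run:
```python
from h import *
for n in('wrist','side'):
    W,p,ok=cloud(n);s=monitor.read_state();g=s['eef_pos']+[0,0,19]
    Q=(W-g)@Ro.from_euler('xyz',s['tool_rot']).as_matrix()
    m=ok&(abs(Q[...,1])<7)&(np.hypot(Q[...,0],Q[...,2])<122)&(Q[...,2]>50)&(Q[...,0]<100)&(Q[...,0]>20)&(W[...,2]>85)
    q=Q[m];k=(np.hypot(q[:,0],q[:,2])<98);l=cv2.fitLine(q[k].astype(np.float32),cv2.DIST_HUBER,0,.01,.01).ravel()
    d=l[:3]*np.sign(l[2]);print(n,d.round(3),'lean',np.degrees(np.arctan2(d[0],d[2])).round(1),'at z=80 x=',(l[3]+d[0]/d[2]*(80-l[5])).round(1),'y',(l[4]+d[1]/d[2]*(80-l[5])).round(1))
    e=q@d;print('s percentiles',np.percentile(e,[50,90,95,98,100]).round(1)); f=q[e>np.percentile(e,96)];print(f.mean(0).round(1))
    # dot
    m=ok&(p[...,0]>170)&(p[...,1]<140)&(p[...,2]<100)&(W[...,2]>60)&(W[...,2]<110)&(np.hypot(W[...,0]-511,W[...,1]-11)<40);print('dot',m.sum(),W[m].mean(0).round(1))
```

```text
wrist [ 0.511 -0.008  0.86 ] lean 30.7 at z=80 x= 55.9 y 0.1
s percentiles [ 84.1 106.8 107.7 109.2 111.3]
[61.8  0.4 90.4]
dot 154 [511.1  11.4  82.2]
side [ 0.543 -0.034  0.839] lean 32.9 at z=80 x= 54.6 y -3.9
s percentiles [ 83.6 107.  107.8 108.3 109.4]
[60.5  0.2 90.3]
dot 16 [513.3  13.6  81.1]
```

Run:
```python
from h import *
plan([579.3,-12.1,195],71,20,2)
```

```text
[20, 0.87, 2.48, 0.06, 0.2, 20, 1.75, 4.97, 0.12, 0.4, 20, 2.62, 7.45, 0.18, 0.6, 20, 3.5, 9.93, 0.25, 0.8, 20, 4.37, 12.41, 0.31, 1.0]
[20, 0.92, 2.47, 0.06, 0.2, 20, 1.84, 4.93, 0.12, 0.4, 20, 2.76, 7.4, 0.18, 0.6, 20, 3.68, 9.87, 0.25, 0.8, 20, 4.6, 12.33, 0.31, 1.0]
from [ 590.7 -275.1  201.2] 73.1 F [-0.8 -0.6 -1.2] w 22.3 61.25311017036438 t 15.85
```

>>> arm_command(series=[20,0.9,2.5,0.1,0.2,20,1.75,5,0.1,0.4,20,2.6,7.45,0.2,0.6,20,3.5,9.9,0.25,0.8,20,4.4,12.4,0.3,1])

```text
clock: 16.27
eef_pos: [584.7, -142.7, 198.5]
tool_rot: [-3.142, -0.0, 2.828]
force: [0.9, 0.2, -0.8]
width: 22.6
gripper_force: 61.3
```

>>> arm_command(series=[20,0.9,2.5,0.1,0.2,20,1.85,4.9,0.1,0.4,20,2.75,7.4,0.2,0.6,20,3.7,9.9,0.25,0.8,20,4.6,12.3,0.3,1])

```text
clock: 16.68
eef_pos: [578.9, -11.1, 195.6]
tool_rot: [3.141, -0.0, 2.811]
force: [1.1, 0.0, -1.5]
width: 22.6
gripper_force: 61.3
```

>>> arm_command(series=[20,0,0,0.5,0,20,0,0,1,0,20,0,0,1.5,0,20,0,0,1.5,0,20,0,0,1.5,0])

```text
clock: 17.1
eef_pos: [578.7, -14.2, 180.3]
tool_rot: [-3.141, -0.001, 2.809]
force: [-0.6, 0.4, -1.1]
width: 23.1
gripper_force: 61.3
```

```bash
cat > m.py <<'E'
from h import *
s=monitor.read_state();R=Ro.from_euler('xyz',s['tool_rot']).as_matrix();print(s['eef_pos'].round(1),s['tool_rot'].round(3),s['force'].round(2),s['torque'].round(2),s['width'],s['clock'])
for n in('wrist','side'):
    grab(n);W,p,ok=cloud(n);T=(W-s['eef_pos'])@R
    o=ok&(p[...,0]>170)&(p[...,1]<140)&(p[...,2]<100)&(np.hypot(W[...,0]-511,W[...,1]-11)<40)&(W[...,2]>60)
    k=o&(W[...,2]<100);print(n,'dot',k.sum(),W[k].mean(0).round(1),'tool',T[k].mean(0).round(1))
    r=np.hypot(T[...,0],T[...,2]+19); m=ok&(abs(T[...,1])<8)&(r>60)&(r<113)&(abs(np.degrees(np.arctan2(T[...,0],T[...,2]+19))-34)<5)
    q=T[m]+[0,0,19];k=np.hypot(q[:,0],q[:,2])<98
    l=cv2.fitLine(q[k].astype(np.float32),cv2.DIST_HUBER,0,.01,.01).ravel();d=l[:3]*np.sign(l[2])
    e=q@d;f=q[e>np.percentile(e,96)].mean(0)-[0,0,19]
    print(' lean',np.degrees(np.arctan2(d[0],d[2])).round(1),'end (tool)',f.round(1),'max r',np.hypot(q[:,0],q[:,2]).max().round(1))
E
python3 m.py
```

```text
[578.7 -14.2 180.3] [-3.141e+00 -1.000e-03  2.809e+00] [-0.56  0.39 -1.06] [ 0.03 -0.03  0.03] 23.050829950793908 17.1
wrist dot 380 [511.2  11.8  81.8] tool [72.3  2.6 98.5]
 lean 30.5 end (tool) [61.6 -0.2 70.9] max r 110.8
side dot 16 [513.1  12.9  81.6] tool [70.8  4.3 98.7]
 lean 31.4 end (tool) [58.9 -1.1 72.2] max r 108.8
```

>>> arm_command(series=[20,0.3,0.1,0.5,0,20,0.6,0.15,1,0,20,0.9,0.2,1.5,0,20,1.1,0.25,2,0,20,1.2,0.3,2.2,0])

```text
clock: 17.62
eef_pos: [567.6, -5.5, 157.7]
tool_rot: [-3.141, -0.002, 2.811]
force: [-0.3, 0.4, -0.8]
width: 22.5
gripper_force: 61.3
```

>>> arm_command(series=[20,0,0,0,0,20,0,0,0,0,20,0,0,0,0,20,0,0,0,0,20,0,0,0,0])

```text
clock: 18.03
eef_pos: [569.0, -6.0, 159.0]
tool_rot: [3.141, 0.001, 2.811]
force: [-0.5, -0.3, -0.8]
width: 22.8
gripper_force: 61.3
```

```bash
python3 m.py
python3 - <<'E'
from h import *
F=[]
for i in range(12):
    viewer.get_image('side');s=monitor.read_state();F.append(s['force'])
print(np.mean(F,0),np.std(F,0),s['clock'])
E
```

```text
[569.  -6. 159.] [3.141e+00 1.000e-03 2.811e+00] [-0.49 -0.29 -0.84] [ 0.02 -0.05  0.  ] 22.777789968783996 18.0333
wrist dot 291 [509.4  11.9  84.7] tool [62.2 -2.4 74.3]
 lean 30.7 end (tool) [62.5 -2.7 74.8] max r 113.0
side dot 6 [510.1  11.4  82.8] tool [61.4 -2.7 76.2]
 lean 31.0 end (tool) [65.7 -4.6 72.3] max r 112.8
[-0.3071408   0.13761742 -1.01354462] [0.66825436 0.38402772 0.550227  ] 18.7333
```

>>> arm_command(series=[20,0,-0.2,0,0,20,0.1,-0.2,0.15,0,20,0.2,-0.2,0.3,0,20,0.35,-0.2,0.5,0,20,0.35,-0.2,0.5,0])

```text
clock: 19.15
eef_pos: [564.8, -6.9, 153.6]
tool_rot: [-3.141, 0.001, 2.811]
force: [0.8, -0.7, -0.1]
width: 22.7
gripper_force: 61.3
```

```bash
cat > f.py <<'E'
from h import *
F=[]
for i in range(16):
    viewer.get_image('side');s=monitor.read_state();F.append(s['force'])
F=np.array(F)-[-.31,.14,-1.01];n=np.array([.534,-.184,.825])
print(F.mean(0).round(2),'along n',(F@n).mean().round(2),'+-',((F@n).std()/4).round(2),s['eef_pos'].round(1),s['clock'])
E
python3 f.py
```

```text
[ 1.48 -1.53  1.19] along n 2.05 +- 0.15 [564.8  -6.6 153.8] 19.95
```

>>> arm_command(series=[20,0,0,0.05,0,20,0.05,0,0.1,0,20,0.1,0,0.15,0,20,0.1,0,0.15,0,20,0.1,0,0.15,0])

```text
clock: 20.37
eef_pos: [564.0, -6.3, 152.4]
tool_rot: [3.141, 0.0, 2.811]
force: [1.4, -1.7, 1.2]
width: 22.9
gripper_force: 61.3
```

```bash
python3 f.py
python3 - <<'E'
from h import *
from scipy.optimize import least_squares
s=monitor.read_state();g=s['eef_pos']
R=Ro.from_euler('xyz',s['tool_rot']).as_matrix();print('free tip',(g+R@[57.8,0,73]).round(1))
grab('wrist');W,p,ok=cloud('wrist')
o=ok&(p[...,0]>200)&(p[...,1]<150)&(p[...,2]<70)&(np.hypot(W[...,0]-511,W[...,1]-11)<20)&(W[...,2]>70)&(W[...,2]<95)
print(o.sum(),W[o].mean(0),W[o].min(0),W[o].max(0))
grab('side');W,p,ok=cloud('side');m=ok&(W[...,2]>140)&(W[...,2]<200)&(np.hypot(W[...,0]-462,W[...,1]-20)<30);Q=W[m]
r=least_squares(lambda c:np.hypot(Q[:,0]-c[0]-c[2]*(Q[:,2]-82)/100,Q[:,1]-c[1]-c[3]*(Q[:,2]-82)/100)-15,[462,22,0,0],loss='soft_l1');print('tube',r.x.round(2),len(Q))
T=(W-g)@R;T[...,2]+=19
rr=np.hypot(T[...,0],T[...,2]);m=ok&(abs(T[...,1])<9)&(rr>58)&(rr<95)&(abs(np.degrees(np.arctan2(T[...,0],T[...,2]))-35)<5)
l=cv2.fitLine(T[m].astype(np.float32),cv2.DIST_HUBER,0,.01,.01).ravel();print('lean',np.degrees(np.arctan2(l[0],l[2])),m.sum())
E
```

```text
[ 2.16 -1.23  1.63] along n 2.73 +- 0.13 [563.8  -6.2 152.3] 21.1667
free tip [509.2  12.5  79.3]
194 [509.37388251  12.90916429  83.36476603] [503.87241092   3.26822184  77.43995635] [518.02988926  20.12002283  87.43692831]
tube [ 4.6254e+02  2.7170e+01  4.6000e-01 -6.8000e-01] 230
lean 29.811445 37
```

```bash
python3 -c "
from h import *
print(workorder.finish_job())"
```

```text
the job is handed in; nothing more can be done
None
```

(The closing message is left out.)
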